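Crack a stuck mould open with a pry bar

TASK

The top plate of the small mould has stuck down on its leader pins. Push the pry bar's toe home into the pry slot at the parting line with the bar resting over the steel fulcrum block, and lever the plate up until you feel it come up against the heads of its two limit screws, gently, without straining them. Keep the gripper itself off the mould, then draw the bar out and lay it flat on the bench, clear of the mould and the block, leaving the other things on the bench where they are.

Things in the scene. Friction and masses are not known exactly. Their poses are not given: they have to be found in the camera images.
- mould: Bottom half of the mould: steel block 144 (x) x 124 (y) x 45 mm high, clamped to the bench; origin under its centre, z up, +x the way the bar is pushed in. Its top face (z = 45) is the parting line and shows as a ledge 12 mm wide round the smaller top plate. Strap clamps at its +y and -y sides reach 105 mm from the centre, 63 mm high. Four 12 mm leader pins rise to z = 87.
- top_plate: Top plate of the mould: steel, 120 (x) x 100 (y) x 25 mm, about 2.3 kg; origin under its centre, axes as the bottom half's. Shut, its underside lies on the parting line. It only slides straight up and down on the leader pins, so tightly that it stays at whatever height it is left; raising it takes a steady 50 to 60 N under its edge.
- slot (a point): Pry slot in the lower edge of the top plate's -x face: centre of the slot's mouth, at the level of the plate's underside; moves with the plate, axes as the plate's. The slot is open below and towards -x, 40 mm wide (y), 9 mm high and 14 mm deep (towards +x, to a flat end wall).
- plate_face (a point): Centre of the top plate's upper face (25 mm above its underside); a flat locating ring 50 mm across and 6 mm high sits round it. Moves with the plate.
- limit_screws: Two limit screws fixed in the bottom half and standing up through the top plate, 36 mm to the +y and -y side of its centre; heads 17 mm across, 9 mm high. Origin midway between them, on the parting line. The undersides of the heads are 4 to 7.5 mm above the shut plate's upper face (set differently each time); the plate rises until it meets them. Pressing it on them harder than 60 N strains them.
- fulcrum: Loose steel fulcrum block, 40 (x) x 60 (y) mm, 1 kg, standing in front of the pry slot, 24 to 34 mm from the bottom half; origin under its centre, +x side towards the mould. Its top is a flat land 12 mm wide (x) along the mould side, 58.5 mm high, bevelled down to 48.5 mm behind. The bar tips on the edge nearest the mould.
- bar: Loose pry bar, 330 mm long, 0.3 kg, flat underneath; origin under the middle of its length, x towards the toe, z up. Black handle from x = -165 to -45 mm, 26 wide, 24 high; steel shank 16 wide, 12 thick up to x = 105, then tapering on its upper side to the flat toe, 20 wide, 4 thick over the last 22 mm. Balances at about x = -14.
- bar_toe (a point): Tip of the pry bar's toe, middle of its lower edge, 165 mm from the bar's origin; axes as the bar's.
- bar_grip (a point): Middle of the pry bar's handle, 105 mm behind its origin, 12 mm above its underside; axes as the bar's.
- oil_bottle: White oil bottle with a black cap, 52 mm across, 140 mm high; origin under its centre. To be left alone.
- parts_bin: Red open bin of screws, 120 x 90 x 45 mm; origin under its centre. To be left alone.
- spanner: Steel spanner, 170 mm long, lying flat; origin under its middle. To be left alone.
There are look-alikes about, which are no part of the job. Of the things that look like the fulcrum, the smaller one is meant. Of the things that look like the mould, take the one that is farthest to the robot's right at the start.

How it is judged:
By the outcome, as a careful person would: the job done as asked, in the order asked, and still so for the second after the job is handed in, with the robot touching nothing.
It also fails if it takes over 64 s, if anything falls off the work surface, if the arm or the gripper's body presses on something with over 40 N, if the wrist force passes 120 N, or if a joint passes its speed limit or range.

ROBOT

A 6-joint arm with a two-finger parallel gripper is mounted at the origin on the work surface. World frame = base frame: x ahead of the robot, y to its left, z up, the work surface at z = 0. Lengths are in m, angles in rad, forces in N, time in s.
With the tool pointing down it reaches from about 0.35 to 0.775 m from the base axis. Payload 7.3 kg.
Tool frame: the origin (TCP) lies at the centre of the arm's flange, where the gripper is bolted on; the fingertips stand 178 mm ahead of it and the grasp point (between the pads) lies 159 mm ahead of it (tip_extent is the distance from the TCP to the fingertips, in m); z points along the fingers, y is the line along which they close (so a half turn about z gives the same grasp; the last joint's range is limited). The gripper opens to 92 mm and grips with 3 to 60 N. Pads are 19 mm wide; open, the fingers measure 130 mm over their backs; the gripper's body (75 mm by 190 mm) begins 47 mm behind the grasp point.
Start: joints at [-1.299, 0.342, 1.524, -0, 1.275, -0.146], TCP at [0.213, -0.48, 0.405] pointing down, gripper open.
Joint ranges: [-2.53, 2.53], [-0.77, 2.02], [0.04, 2.7], [-1, 4.14], [0.28, 2.66], [-3.11, 3.11]. Speed limits (rad/s): [2.57, 2.57, 3.14, 3.14, 3.14, 3.14].

INTERFACE

Orientations are given as [roll, pitch, yaw] about the fixed x, y, z axes, in that order (R = Rz(yaw) Ry(pitch) Rx(roll)).
In Python, from cell import * gives the robot as it stands.
- The arm moves only by the tool arm_command, never from a script. Its arguments are lists of equal length, an entry for each row: "xyz": the shift along the world's x, y, z in mm, a list of three; "spin": the turn about the world's z in degrees. In form: {"xyz": [[tx, ty, tz], ...], "spin": [spin, ...]}. A call has 1 to 20 rows; each row shifts and turns the commanded pose from where the row before left it; what a row does not reach is not made up. A row lasts 1/10 s, in which the tool goes at most 50 mm and 8.59 degrees, less where a joint would pass 70% of its speed; a pose out of reach is approached as far as the arm can. A call with a gripper value outside its range is refused whole. "jaw" is the opening, from -1 (shut) to 1 (fully open), set as the call begins (left out, the last holds). The fingers move at their own pace and stop on an object; "squeeze" is the grip in N (left out, the last holds). Time passes only in rows, so rows that do not move let the fingers close. It gives the time, the measured TCP pose, the force, the opening and the grip force at its end, in the units of the state.
- observe(): the state, without advancing time (a new reading comes with each control period).
- read_camera(name): name is "side" or "top" or "wrist"; returns a dict with "img" (384x512x3 uint8, red, green, blue), "depth" (384x512 float32, m along the optical axis (not along the pixel's ray), 0 where there is no reading), "fx", "fy", "cx", "cy" (pixels), "dist_coeffs" ([k1, k2, p1, p2, k3] as OpenCV has them; the pictures are not rectified), "world_from_camera" (4x4, takes a point from camera to world coordinates). Camera axes: x right, y up, looking along -z (the intrinsics and any distortion apply to the point x, -y, -z); pixel columns grow to the right and rows downward; lengths in m; the calibration is good to about 2 mm. A picture is of the moment at which its call begins.
- hand_in(): hands the job in; it is judged then, once.
The state is a dict: "time": time; "qpos": joint angles; "qvel": joint speeds; "joint_efforts": joint torques, N m; "tool_pos": TCP position; "tool_rot": TCP orientation; "contact_force": force on the tool from outside, world axes, zero at the start; "torque": the same for the moment, N m; "opening": finger opening in m; "grip_force": force on a finger pad.
Only numpy, scipy, OpenCV 4.12 (cv2) and the standard library are available. Lean on these libraries where they do the work, as an engineer would, in place of code of your own. Each camera call takes 0.05 s, during which the arm holds its last target. There are 200 camera calls.

## Working session

There is one attempt and no reset: what is moved stays moved. The work goes in short steps, Python scripts to look and compute and a tool call to move; the robot and the scene stay as the last step left them, time stands still between calls to the robot, and variables do not carry over. Pictures are saved under pics/ and viewed, at most 10 in all, crops included, and the job is handed in when it is done.

Besides the shell and the picture viewer there is one more tool, called after ">>>" as name(argument=value, ...) on one line, values as JSON. arm_command: Moves the arm, as the interface text tells. Its arguments: {"type":"object","properties":{"xyz":{"type":"array","items":{"type":"array","items":{"type":"number"}}},"spin":{"type":"array","items":{"type":"number"}},"jaw":{"type":"number"},"squeeze":{"type":"number"}},"required":["xyz","spin"]}

```bash
mkdir -p pics; ls
cat > h.py <<'E'
import numpy as np, cv2
from cell import *
def cam(n):
    c=read_camera(n); c['K']=np.array([[c['fx'],0,c['cx']],[0,c['fy'],c['cy']],[0,0,1.]]); c['T']=np.array(c['world_from_camera']); c['d']=np.array(c['dist_coeffs'],float); return c
def rays(c,uv):
    p=cv2.undistortPoints(np.array(uv,float).reshape(-1,1,2),c['K'],c['d']).reshape(-1,2)
    return np.c_[p[:,0],-p[:,1],-np.ones(len(p))]@c['T'][:3,:3].T
def onz(c,uv,z):
    r=rays(c,uv); o=c['T'][:3,3]; return o+r*((z-o[2])/r[:,2])[:,None]
def cloud(c):
    h,w=c['depth'].shape; u,v=np.meshgrid(np.arange(w),np.arange(h))
    return (c['T'][:3,3]+rays(c,np.c_[u.ravel(),v.ravel()])*c['depth'].reshape(-1,1)).reshape(h,w,3)
E
python3 - <<'E'
from h import *
import pickle
C={n:cam(n) for n in('top','side','wrist')}
pickle.dump(C,open('c0.pkl','wb'))
for n in C: print(n,C[n]['T'].round(3).tolist(),C[n]['fx'],(C[n]['depth']>0).mean())
cv2.imwrite('pics/a.png',cv2.resize(np.vstack([C['top']['img'],C['side']['img']])[:,:,::-1],(400,600)) if 0 else C['top']['img'][:,:,::-1])
cv2.imwrite('pics/b.png',C['side']['img'][:,:,::-1])
print(observe())
E
```

```text
pics
top [[0.002, 0.99, -0.141, 0.418], [-1.0, 0.004, 0.009, 0.082], [0.009, 0.141, 0.99, 1.243], [0.0, 0.0, 0.0, 1.0]] 351.6096472192538 0.9959360758463541
side [[-0.832, 0.412, -0.37, 0.076], [-0.554, -0.64, 0.532, 0.808], [-0.018, 0.648, 0.761, 1.099], [0.0, 0.0, 0.0, 1.0]] 447.53544544963563 0.9959513346354166
wrist [[0.406, 0.883, 0.236, 0.275], [-0.914, 0.393, 0.103, -0.452], [-0.002, -0.258, 0.966, 0.383], [0.0, 0.0, 0.0, 1.0]] 269.79805845216 0.9616648356119791
{'time': 0.15, 'qpos': array([-1.29897559e+00,  3.42592372e-01,  1.52479741e+00,  2.34312458e-05,
        1.27536762e+00, -1.46004990e-01]), 'qvel': array([-0.00071751, -0.00392898, -0.00135432,  0.00077952, -0.00069489,
        0.00154419]), 'joint_efforts': array([ 1.32462021e-03, -4.31470406e+01, -2.44354033e+01,  7.17793568e-02,
        5.37530647e-02, -8.61295189e-05]), 'tool_pos': array([ 0.21302794, -0.47973937,  0.40418913]), 'tool_rot': array([-3.14044357e+00, -1.91624191e-04,  4.17818785e-01]), 'contact_force': array([-0.81939414, -0.21969592, -0.24236313]), 'torque': array([-0.00567698, -0.02685533,  0.00569593]), 'grip_force': 0.0, 'opening': 0.09197787959702933}
```

View pics/a.png

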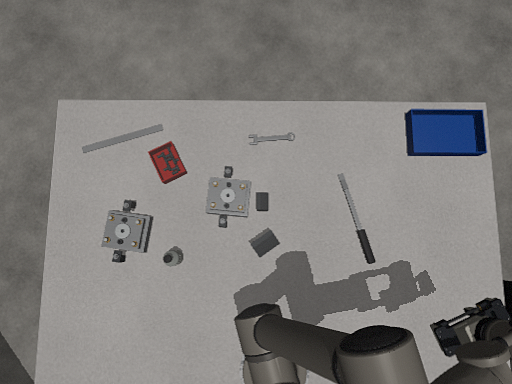

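View pics/b.png

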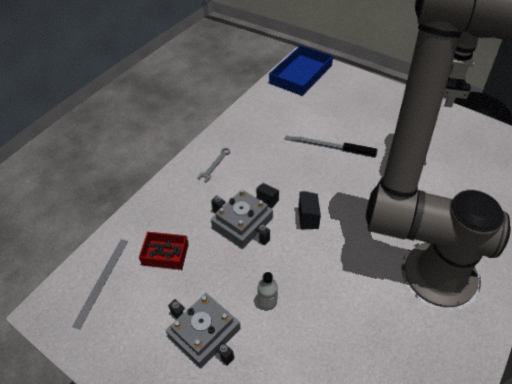

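The top view shows two mould candidates, at (228,196) and (127,231). The task wants the one farthest to the robot's right (−y, which is image right), so it is (228,196). The fulcrum candidates are (262,201), smaller and beside that mould, and (264,242), larger and askew. The smaller one at (262,201) is the one meant. The bar has its handle at (367,245) and its toe at (341,175), and the plain flat strip at (122,138) is not the bar.

Run:
```python
from h import *
import pickle
C=pickle.load(open('c0.pkl','rb'))
cv2.imwrite('pics/c.png',np.hstack([cv2.resize(C['top']['img'][150:275,195:385,::-1],(400,263),interpolation=2),cv2.resize(C['side']['img'][125:256,190:390,::-1],(400,263),interpolation=2)]))
for n in('top','side'):
    c=C[n];P=cloud(c)
    bz=P[(abs(P[...,2])<.012)];print(n,'bench z',np.median(bz[:,2]))
    m=((P[...,2]>.006)&(P[...,2]<.2)&(c['depth']>0)).astype(np.uint8)
    k,L,st,ce=cv2.connectedComponentsWithStats(m)
    for i in range(1,k):
        if st[i,4]<60: continue
        q=P[L==i]; r=cv2.minAreaRect((q[:,:2]*1000).astype(np.float32))
        print(ce[i].round(),st[i,4],'rect',np.round(r[0],1),np.round(r[1],1),round(r[2],1),'z',np.percentile(q[:,2],[50,90,98]).round(4))
```

```text
top bench z -0.0007388856314967107
[448. 131.] 1387 rect [ 821.  -634.7] [294.6 163.6] 89.7 z [0.0329 0.0492 0.0523]
[168. 161.] 604 rect [706.  372.2] [124.3  90.2] 26.5 z [0.0204 0.045  0.0475]
[227. 171.] 89 rect [669.7 160.6] [25.9 37.5] 84.0 z [0.0557 0.0649 0.0679]
[227. 198.] 1616 rect [562.  160.7] [144.  167.6] 84.7 z [0.0682 0.0759 0.0858]
[359. 228.] 543 rect [ 506.2 -291. ] [310.8  27.2] 17.1 z [0.0161 0.0246 0.0268]
[262. 201.] 229 rect [572.1  42. ] [69.4 38.9] 0.9 z [0.0543 0.0591 0.0609]
[129. 205.] 117 rect [550.1 498.4] [27.1 38.2] 83.2 z [0.0539 0.0629 0.0687]
[127. 231.] 1671 rect [464.9 510.3] [164.5 124.1] 81.8 z [0.0681 0.0758 0.0848]
[264. 243.] 428 rect [424.6  34.6] [58.7 83.1] 34.9 z [0.0763 0.0816 0.084 ]
[118. 256.] 127 rect [379.6 523.8] [26.7 38.8] 83.5 z [0.0534 0.0634 0.068 ]
[173. 257.] 266 rect [375.8 333.9] [50.3 48. ] 6.5 z [0.0941 0.1392 0.142 ]
[247. 374.] 124 rect [ 0.9 94.5] [76.5 23.5] 17.5 z [0.0104 0.0146 0.0167]
[300. 374.] 169 rect [  9. -85.] [89.3 33.7] 24.4 z [0.013  0.0769 0.1544]
side bench z 0.0009050790616953464
[15.  9.] 647 rect [2464.4 -363.3] [ 46.7 326.8] 2.5 z [0.0476 0.1014 0.1278]
[301.  69.] 1310 rect [ 819.4 -616.2] [170.8 286.2] 0.0 z [0.0279 0.0491 0.0528]
[342. 146.] 497 rect [ 503.7 -300. ] [303.9  53.1] 15.7 z [0.0139 0.0251 0.0275]
[213. 164.] 195 rect [803.5   2.2] [ 38.9 181.9] 5.5 z [0.0093 0.012  0.0134]
[245. 214.] 2849 rect [600.4 128. ] [196.1 259.3] 22.2 z [0.0573 0.0763 0.0863]
[309. 210.] 748 rect [435.5  10.4] [ 67.6 148.9] 28.3 z [0.0722 0.0831 0.0854]
[164. 250.] 1282 rect [717.6 371.2] [140.1 120. ] 25.9 z [0.0227 0.0448 0.0477]
[442. 273.] 3652 rect [ 2.9 20.7] [181.  214.1] 87.1 z [0.0445 0.1635 0.1941]
[267. 292.] 618 rect [371.3 346.1] [53.  44.3] 35.6 z [0.0898 0.1386 0.1421]
[203. 330.] 3418 rect [470.7 505.7] [146.9 231. ] 82.1 z [0.0687 0.0765 0.0856]
```

View pics/c.png

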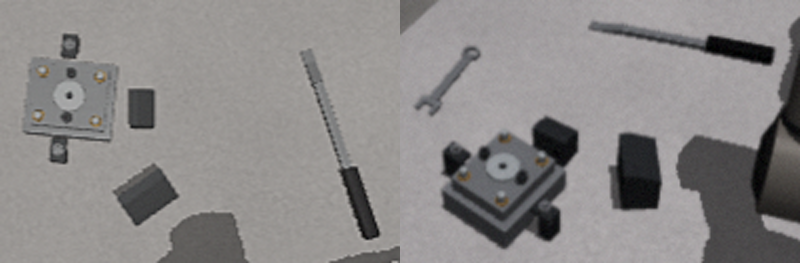

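The crop confirms it: the mould at top-view (228,196) has the small dark block (262,201) standing in front of its −y side. The bar is clear, with its toe up and its handle lower right. Next come finer measurements.

Run:
```python
from h import *
import pickle
C=pickle.load(open('c0.pkl','rb'))
def R(q,t): 
    r=cv2.minAreaRect((q*1000).astype(np.float32)); print(t,np.round(r[0],1),np.round(r[1],1),round(r[2],1),len(q))
for n in('top','side'):
    c=C[n];P=cloud(c);x,y,z=P[...,0],P[...,1],P[...,2]
    reg=(abs(x-.565)<.1)&(abs(y-.165)<.08)
    R(P[reg&(z>.064)&(z<.076)][:,:2],n+' plate'); R(P[reg&(z>.03)&(z<.076)&(abs(x-.565)<.075)][:,:2],n+' mould')
    q=P[reg&(z>.079)]; b=cv2.connectedComponentsWithStats((reg&(z>.0795)).astype(np.uint8))
    for i in range(1,b[0]):
        if b[2][i,4]>3: print('  hi',(P[b[1]==i].mean(0)*1000).round(1),b[2][i,4])
    f=(abs(x-.572)<.06)&(abs(y-.042)<.035)&(z<.07)
    R(P[f&(z>.035)][:,:2],n+' fulc'); R(P[f&(z>.0555)][:,:2],n+' land')
    # ring centre by brightness
    m=(abs(x-.48)<.25)&(abs(y+.29)<.1)&(z>.002)&(z<.04)&(x>.34)
    g=c['img'].max(2)
    for t,mm in(('handle',m&(g<55)&(z>.012)),('shank',m&(g>70)&(z>.006))):
        k=cv2.connectedComponentsWithStats(mm.astype(np.uint8)); i=1+np.argmax(k[2][1:,4]); q=P[k[1]==i]; R(q[:,:2],n+' '+t)
        mu=q[:,:2].mean(0);v=np.linalg.svd(q[:,:2]-mu,full_matrices=False)[2][0]; v*=np.sign(v[0]); print('   ',(mu*1000).round(1),'ang',np.degrees(np.arctan2(v[1],v[0])).round(2), ((q[:,:2]-mu)@v*1000).min().round(),((q[:,:2]-mu)@v*1000).max().round())
```

```text
top plate [562.7 160.6] [120. 142.] 84.7 896
top mould [565.9 160.8] [145.  154.5] 86.4 1353
  hi [623.  200.5  86.3] 11
  hi [618.5 155.   84.9] 21
  hi [613.7 110.   84.5] 12
  hi [551.1 207.1  85.4] 9
  hi [547.2 161.6  84.4] 20
  hi [543.2 116.1  84.5] 12
top fulc [567.7  42. ] [38.  60.3] 90.0 216
top land [566.9  47.4] [27.3 58.8] 89.8 85
top handle [ 415.  -318.5] [118.6  25.7] 17.5 241
    [ 413.6 -318.3] ang 17.56 -58.0 61.0
top shank [ 562.6 -274.6] [193.3  18.5] 17.4 240
    [ 556.3 -276.2] ang 17.32 -90.0 103.0
side plate [580.1 165.6] [148.2 142.6] 30.7 887
side mould [561.4 163.5] [146.7 146. ] 84.8 1593
  hi [612.6 112.7  86.4] 16
  hi [616.7 159.   86.1] 26
  hi [541.  118.7  87.1] 16
  hi [601.3 162.7  80.7] 4
  hi [621.4 204.8  86.6] 17
  hi [577.8 161.8  80.4] 4
  hi [547.8 163.1  84.9] 33
  hi [549.9 211.5  85.9] 16
side fulc [566.9  43.3] [63.4 45.6] 1.2 270
side land [566.7  49.1] [63.7 33.6] 0.4 121
side handle [ 412.9 -313.1] [114.6  31.1] 17.3 222
    [ 411.7 -312. ] ang 16.47 -57.0 58.0
side shank [ 558.8 -271.8] [182.3  23.1] 17.7 158
    [ 557.6 -273.1] ang 17.01 -90.0 93.0
```

>>> arm_command(xyz=[[22,17,-15],[22,17,-15],[22,17,-15],[22,17,-15],[22,17,-15],[22,17,-15],[22,17,-15],[22,17,-15],[22,17,-15],[22,17,-15],[0,0,0],[0,0,0]], spin=[-0.65,-0.65,-0.65,-0.65,-0.65,-0.65,-0.65,-0.65,-0.65,-0.65,0,0], jaw=1)

```text
time: 1.35
tool_pos: [0.4332, -0.3095, 0.2543]
tool_rot: [-3.141, 0.001, 0.306]
contact_force: [-0.1, -0.9, -1.0]
opening: 0.0917
grip_force: 0.0
```

Run:
```python
from h import *
o=observe(); print(o['tool_pos'],np.degrees(o['tool_rot']),o['contact_force'])
c=cam('wrist'); cv2.imwrite('pics/d.png',c['img'][:,:,::-1]); P=cloud(c); x,y,z=P[...,0],P[...,1],P[...,2]
g=c['img'].max(2)
m=(x>.33)&(x<.7)&(y>-.37)&(y<-.2)&(z>.008)&(z<.04)
for t,mm in(('handle',m&(g<55)&(z>.015)),('shank',m&(g>70))):
    k=cv2.connectedComponentsWithStats(mm.astype(np.uint8)); i=1+np.argmax(k[2][1:,4]); q=P[k[1]==i]
    r=cv2.minAreaRect((q[:,:2]*1000).astype(np.float32)); print(t,np.round(r[0],1),np.round(r[1],1),round(r[2],1),len(q),np.median(q[:,2]))
```

```text
[ 0.4331927  -0.30951101  0.25430753] [-1.79952602e+02  4.64686963e-02  1.75369818e+01] [-0.10361608 -0.86691592 -0.95069908]
handle [ 436.  -313.1] [70.3 24.5] 18.0 1902 0.022635038822239495
shank [ 526.2 -284.9] [119.7  16.4] 16.8 3340 0.011026845801689403
```

View pics/d.png

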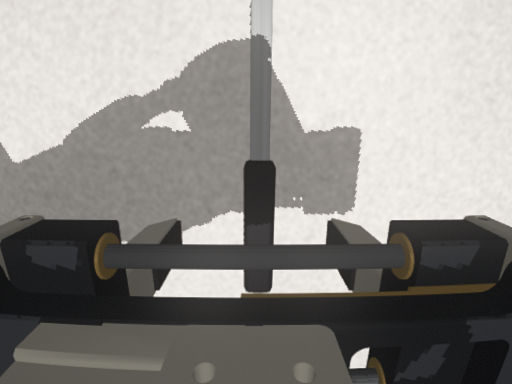

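The wrist view shows the handle (260,225) running straight between the open fingers. It needs only a small sideways correction, then down and grip.

>>> arm_command(xyz=[[-2,-5,-15],[0,0,-20],[0,0,-20],[0,0,-12],[0,0,-6],[0,0,0],[0,0,0]], spin=[-0.2,0,0,0,0,0,0])

```text
time: 2.1
tool_pos: [0.4312, -0.3152, 0.1824]
tool_rot: [3.14, -0.001, 0.301]
contact_force: [-0.2, 0.2, 0.0]
opening: 0.0917
grip_force: 0.0
```

>>> arm_command(xyz=[[0,0,0],[0,0,0],[0,0,0],[0,0,0],[0,0,0],[0,0,0],[0,0,0],[0,0,0],[0,0,0],[0,0,0]], spin=[0,0,0,0,0,0,0,0,0,0], jaw=-1, squeeze=6)

```text
time: 3.1
tool_pos: [0.431, -0.3148, 0.1817]
tool_rot: [-3.141, 0.0, 0.301]
contact_force: [-0.2, -0.7, 0.2]
opening: 0.0261
grip_force: 6.0
```

>>> arm_command(xyz=[[0.4,0.1,6.5],[0.5,0.1,6.5],[0.6,0.2,6.5],[0.8,0.2,6.5],[1,0.3,6.5],[1.1,0.3,6.5],[1.3,0.4,6.5],[1.4,0.4,6.5],[1.6,0.5,6.5],[1.8,0.5,6.5],[0,0,0],[0,0,0]], spin=[0,0,0,0,0,0,0,0,0,0,0,0])

```text
time: 4.3
tool_pos: [0.4416, -0.3118, 0.2469]
tool_rot: [3.141, -0.0, 0.301]
contact_force: [0.1, -0.3, -1.7]
opening: 0.0257
grip_force: 6.0
```

```bash
cat > bar.py <<'E'
from h import *
def bar(n):
    """shank upper-surface line ahead of the gripper: tilt, heading"""
    c=cam(n);P=cloud(c); o=observe();t=o['tool_pos'];yw=o['tool_rot'][2]
    u=np.array([np.cos(yw),np.sin(yw)]); d=P[...,:2]-t[:2]; a=d@u; b=d@np.array([-u[1],u[0]])
    m=(a>.045)&(a<.19)&(abs(b)<.02)&(P[...,2]>-.2+t[2]-.05)&(P[...,2]<t[2]-.1)&(P[...,2]>.007)
    q=np.c_[a[m],b[m],P[...,2][m]]
    for _ in range(5):
        pz=np.polyfit(q[:,0],q[:,2],1); r=q[:,2]-np.polyval(pz,q[:,0]); q=q[(abs(r)<max(.002,1.5*r.std()))]
    pb=np.polyfit(q[:,0],q[:,1],1)
    # toe tip underside, 250 mm from grip
    th=np.degrees(np.arctan(pz[0])); print(n,len(q),'tilt',th.round(2),'top z at TCP',pz[1].round(4),'lat slope deg',np.degrees(np.arctan(pb[0])).round(2),'lat0',pb[1].round(4))
    return c
E
python3 -c "
from bar import *
c=bar('wrist'); bar('side'); bar('top')
print(observe()['contact_force'],observe()['grip_force'])"
```

```text
wrist 4115 tilt -14.95 top z at TCP 0.0748 lat slope deg -0.12 lat0 0.0003
side 102 tilt -14.85 top z at TCP 0.0751 lat slope deg 0.18 lat0 0.0037
top 112 tilt -15.12 top z at TCP 0.0757 lat slope deg -0.26 lat0 0.0001
[ 1.11720909  0.60270341 -2.46836423] 6.000232994556427
```

>>> arm_command(xyz=[[0.9,0.3,3],[0.9,0.3,3],[0,0,0]], spin=[0,0,0])

```text
time: 4.75
tool_pos: [0.4435, -0.3113, 0.2531]
tool_rot: [3.141, -0.0, 0.301]
contact_force: [-1.4, -0.5, -2.5]
opening: 0.026
grip_force: 6.0
```

>>> arm_command(xyz=[[0,0,0],[0,0,0],[0,0,0],[0,0,3],[0,0,6],[0,0,12],[0,0,14],[0,0,14],[0,0,14],[0,0,14],[0,0,14],[0,0,10],[0,0,5],[0,0,0]], spin=[0,0,0,0,0,0,0,0,0,0,0,0,0,0], squeeze=50)

```text
time: 6.15
tool_pos: [0.4434, -0.3113, 0.3596]
tool_rot: [3.14, -0.001, 0.301]
contact_force: [-0.3, 0.6, -2.7]
opening: 0.0255
grip_force: 50.0
```

>>> arm_command(xyz=[[2,2,0],[5,6,0],[7.7,9.3,0],[7.7,9.3,0],[7.7,9.3,0],[7.7,9.3,0],[7.7,9.3,0],[7.7,9.3,0],[7.7,9.3,0],[7.7,9.3,0],[7.7,9.3,0],[7.7,9.3,0],[7.7,9.3,0],[7,8,0],[5,6,0],[2.2,3,0],[0,0,0],[0,0,0]], spin=[1.45,4,4.8,4.8,4.8,4.8,4.8,4.8,4.8,4.8,4.8,4.8,4.8,4.6,3,1.6,0,0])

```text
time: 7.95
tool_pos: [0.5491, -0.184, 0.3584]
tool_rot: [-3.141, -0.0, 1.477]
contact_force: [1.5, -0.7, -2.8]
opening: 0.0259
grip_force: 50.0
```

Run:
```python
from bar import *
import pickle
o=observe();print(o['tool_pos'],np.degrees(o['tool_rot']),o['contact_force'],o['grip_force'])
cw=bar('wrist');cs=bar('side');ct=bar('top'); pickle.dump((cw,cs,ct),open('c1.pkl','wb'))
cv2.imwrite('pics/e.png',np.vstack([cw['img'][:200,:,::-1],cs['img'][110:290,:,::-1],ct['img'][130:300,:,::-1]]))
```

```text
[ 0.54911377 -0.18403815  0.35838166] [-1.79966132e+02 -1.31941706e-03  8.46500908e+01] [ 1.53486391 -0.71114947 -2.75531357] 49.99915838241577
wrist 4162 tilt -16.66 top z at TCP 0.1865 lat slope deg -0.08 lat0 0.0018
side 140 tilt -15.94 top z at TCP 0.187 lat slope deg -1.46 lat0 0.0035
top 166 tilt -16.87 top z at TCP 0.1873 lat slope deg 0.26 lat0 -0.0023
```

View pics/e.png

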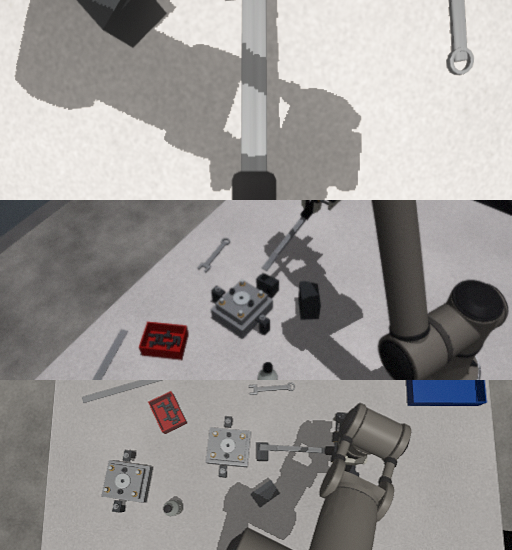

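The bar is held tilted and pointing at the slot: in the side panel the toe is near (264,268), just above the fulcrum at (267,284). Next I measure the toe tip, fulcrum edge and plate face along the bar direction.

Run:
```python
from bar import *
import pickle
o=observe();t=o['tool_pos'];yw=o['tool_rot'][2];u=np.array([np.cos(yw),np.sin(yw)]);v=np.array([-u[1],u[0]])
for n,c in zip(('wrist','side','top'),pickle.load(open('c1.pkl','rb'))):
    P=cloud(c);d=P[...,:2]-t[:2];a=d@u*1000;b=d@v*1000;z=P[...,2]*1000
    ok=(c['depth']>0)
    m=ok&(a>150)&(a<300)&(abs(b)<20)&(abs(z-(186.5-a*np.tan(np.radians(16.6))))<11)&(z>90)
    if m.any():
        e=np.sort(a[m])[-12:];print(n,'tip a',e.round(1),'z near tip',np.median(z[m&(a>np.max(a[m])-12)]).round(1),'b',np.median(b[m&(a>np.max(a[m])-15)]).round(1))
    if n!='wrist':
        for nm,lo,hi,z0,z1 in(('fulc top',200,272,56,62),('plate',275,440,66,74)):
            m=ok&(a>lo)&(a<hi)&(z>z0)&(z<z1)&(abs(b)<(33 if nm[0]=='f' else 48)); 
            print('  ',nm,m.sum(),'a',np.percentile(a[m],[2,10,50,90,98]).round(1),'b',np.percentile(b[m],[2,50,98]).round(1),'z',np.median(z[m]).round(1))
        m=ok&(a>270)&(a<300)&(abs(b)<40)&(z>38)&(z<50);print('   ledge',m.sum(),'a',np.percentile(a[m],[0,5,50,95,100]).round(1) if m.any() else '', 'z',np.median(z[m]))
for n,p in (('slot wall',(577.7,114.2)),('slot mouth',(576.5,100.3))):
    q=np.array(p)-t[:2]*1000;print(n,'a',(q@u).round(1),'b',(q@v).round(1))
```

```text
side tip a [234.6 235.4 235.6 236.5 236.7 236.9 237.4 237.7 238.7 238.8 239.5 239.9] z near tip 111.4 b 0.1
   fulc top 95 a [219.3 224.9 237.3 247.6 249.5] b [-25.1   2.3  31.8] z 58.5
   plate 675 a [287.9 298.2 361.2 400.1 406.4] b [-46.    3.1  47.1] z 71.2
   ledge 0 a  z nan
top tip a [231.4 231.7 233.6 234.  234.2 234.5 234.9 235.2 236.9 237.2 237.5 237.8] z near tip 109.4 b -1.5
   fulc top 52 a [221.4 229.1 238.1 244.2 245.4] b [-25.3   9.   30.8] z 58.1
   plate 734 a [286.6 294.4 343.4 394.9 402.7] b [-46.    2.3  46.5] z 69.7
   ledge 82 a [273.  273.4 278.9 284.3 284.8] z 43.60228351677631
slot wall a 299.8 b -0.7
slot mouth a 285.9 b -0.8
  return _methods._mean(a, axis=axis, dtype=dtype,
  ret = ret.dtype.type(ret / rcount)
```

>>> arm_command(xyz=[[0.3,3.4,0],[0.7,8,0],[0.7,8,0],[0.7,8,0],[0.4,4,0],[0,0,-5],[0,0,-10],[0,0,-10],[0,0,-10],[0,0,-6],[0,0,-4],[0,0,-2],[0,0,0],[0,0,0]], spin=[0,0,0,0,0,0,0,0,0,0,0,0,0,0])

```text
time: 9.5
tool_pos: [0.5522, -0.1526, 0.3121]
tool_rot: [3.141, 0.0, 1.478]
contact_force: [-0.4, 0.3, -3.0]
opening: 0.0257
grip_force: 50.0
```

Run:
```python
from bar import *
o=observe();t=o['tool_pos'];yw=o['tool_rot'][2];u=np.array([np.cos(yw),np.sin(yw)]);v=np.array([-u[1],u[0]])
print(t,np.degrees(yw),o['contact_force'],o['torque'])
cw=bar('wrist');cs=bar('side');ct=bar('top')
cv2.imwrite('pics/f.png',np.hstack([cv2.resize(cs['img'][165:255,195:315,::-1],(400,300),interpolation=cv2.INTER_CUBIC),cv2.resize(ct['img'][155:245,195:315,::-1],(400,300),interpolation=cv2.INTER_CUBIC)]))
for n,c in(('side',cs),('top',ct)):
    P=cloud(c);d=P[...,:2]-t[:2];a=d@u*1000;b=d@v*1000;z=P[...,2]*1000
    L=np.tan(np.radians(16.6))
    m=(a>195)&(a<250)&(abs(b)<9)&(z>49)
    for lo in range(195,255,8):
        k=(a>lo)&(a<lo+8)&(abs(b)<9); print(n,lo+4,k.sum(),np.median(z[k]).round(1) if k.any() else '',end='; ')
    print()
```

```text
[ 0.55215332 -0.15259248  0.31209179] 84.68943110345339 [-0.37567705  0.30371313 -2.97143629] [-0.19654499 -0.06230428  0.00886951]
wrist 4142 tilt -16.67 top z at TCP 0.1401 lat slope deg -0.15 lat0 0.0017
side 124 tilt -16.28 top z at TCP 0.1414 lat slope deg -0.11 lat0 -0.0003
top 145 tilt -17.09 top z at TCP 0.1414 lat slope deg -0.17 lat0 -0.0015
side 199 24 78.7; side 207 19 73.8; side 215 52 43.3; side 223 12 68.5; side 231 15 65.5; side 239 9 64.3; side 247 0 ; side 255 8 69.3; 
top 199 15 75.8; top 207 13 71.2; top 215 18 67.6; top 223 15 62.9; top 231 20 61.8; top 239 13 44.2; top 247 10 43.3; top 255 16 66.2;
```

View pics/f.png

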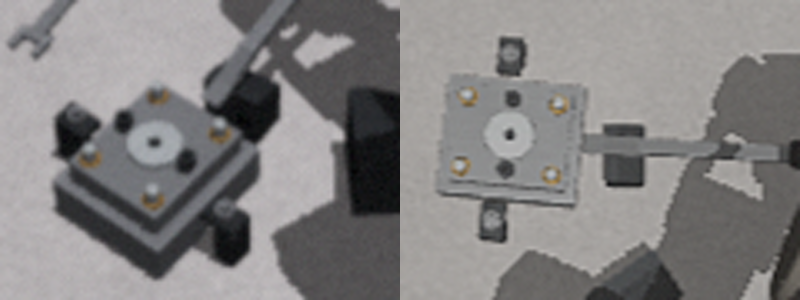

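The views show the toe above the ledge in front of the plate, centred on the slot, with the bar over the fulcrum (top panel toe about (585,143)). Next I lower it and slide in along the bar axis.

>>> arm_command(xyz=[[0,0,-2],[0,0,-2.5],[0,0,0],[0.3,3,-0.9],[0.3,3,-0.9],[0.3,3,-0.9],[0.3,3,-0.9],[0.3,3,-0.9],[0,0,0],[0,0,0]], spin=[0,0,0,0,0,0,0,0,0,0])

```text
time: 10.65
tool_pos: [0.5536, -0.1374, 0.3027]
tool_rot: [3.141, 0.0, 1.478]
contact_force: [0.7, 0.9, -3.0]
opening: 0.0256
grip_force: 50.0
```

>>> arm_command(xyz=[[0.2,2,-0.4],[0.2,2,-0.3],[0,0,0]], spin=[0,0,0])

```text
time: 10.95
tool_pos: [0.5539, -0.1333, 0.302]
tool_rot: [-3.142, -0.0, 1.478]
contact_force: [0.5, 0.7, -2.9]
opening: 0.0258
grip_force: 50.0
```

>>> arm_command(xyz=[[0.2,2,-0.2],[0.1,1.5,-0.1],[0,0,0]], spin=[0,0,0])

```text
time: 11.25
tool_pos: [0.5542, -0.1298, 0.3017]
tool_rot: [3.142, -0.0, 1.478]
contact_force: [0.6, -0.0, -3.5]
opening: 0.0258
grip_force: 50.0
```

>>> arm_command(xyz=[[0.2,1.5,-0.1],[0.1,1.5,-0.1],[0,0,0]], spin=[0,0,0])

```text
time: 11.55
tool_pos: [0.5546, -0.1269, 0.3015]
tool_rot: [3.141, -0.0, 1.478]
contact_force: [0.9, 0.1, -4.1]
opening: 0.0255
grip_force: 50.0
```

>>> arm_command(xyz=[[0.1,1.5,0],[0.1,1,0],[0,0,0]], spin=[0,0,0])

```text
time: 11.85
tool_pos: [0.5547, -0.1244, 0.3015]
tool_rot: [3.142, 0.0, 1.478]
contact_force: [0.2, -0.1, -3.6]
opening: 0.0256
grip_force: 50.0
```

>>> arm_command(xyz=[[0.1,1,0],[0,0,0]], spin=[0,0])

```text
time: 12.05
tool_pos: [0.5548, -0.1235, 0.3015]
tool_rot: [3.142, 0.0, 1.478]
contact_force: [-0.6, -1.6, -3.9]
opening: 0.0252
grip_force: 50.0
```

>>> arm_command(xyz=[[0.1,1,0],[0,0,0]], spin=[0,0])

```text
time: 12.25
tool_pos: [0.555, -0.1229, 0.3017]
tool_rot: [3.141, 0.001, 1.478]
contact_force: [-0.4, -4.3, -2.2]
opening: 0.0257
grip_force: 50.0
```

>>> arm_command(xyz=[[0.1,1,0],[0,0,0]], spin=[0,0])

```text
time: 12.45
tool_pos: [0.5551, -0.1225, 0.3021]
tool_rot: [3.14, 0.002, 1.478]
contact_force: [-1.6, -6.5, -2.3]
opening: 0.026
grip_force: 50.0
```

The toe met the end wall where I expected it, at about 61 mm of travel. Now I start levering, following the arc and reading the force often.

>>> arm_command(xyz=[[-0.1,-0.6,-1.5],[-0.1,-0.6,-1.5],[-0.1,-0.6,-1.5],[0,-0.5,-1.5],[0,0,0]], spin=[0,0,0,0,0], squeeze=60)

```text
time: 12.95
tool_pos: [0.5549, -0.1245, 0.2961]
tool_rot: [3.14, 0.001, 1.478]
contact_force: [-0.3, -5.3, 0.6]
opening: 0.0253
grip_force: 60.0
```

>>> arm_command(xyz=[[-0.1,-0.5,-1.5],[0,-0.5,-1.5],[0,0,0]], spin=[0,0,0])

```text
time: 13.25
tool_pos: [0.5549, -0.1254, 0.2933]
tool_rot: [3.14, 0.001, 1.477]
contact_force: [-1.9, -6.1, 2.4]
opening: 0.0257
grip_force: 60.0
```

>>> arm_command(xyz=[[-0.1,-0.5,-1.5],[0,-0.5,-1.5],[0,0,0]], spin=[0,0,0])

```text
time: 13.55
tool_pos: [0.5549, -0.1264, 0.2905]
tool_rot: [3.139, 0.001, 1.477]
contact_force: [-0.6, -5.5, 3.9]
opening: 0.0254
grip_force: 60.0
```

```bash
python3 -c "
from bar import *
bar('wrist'); o=observe(); print(o['tool_pos'],o['contact_force'],o['torque'])"
```

```text
wrist 4262 tilt -14.59 top z at TCP 0.1186 lat slope deg 0.1 lat0 0.0013
[ 0.55485437 -0.12634283  0.2905758 ] [-0.9393336  -5.37807369  3.27119934] [-0.21875508 -0.00972445  0.06310308]
```

>>> arm_command(xyz=[[-0.1,-0.8,-1.5],[-0.1,-0.7,-1.5],[0,0,0]], spin=[0,0,0])

```text
time: 13.9
tool_pos: [0.5546, -0.1276, 0.287]
tool_rot: [3.14, 0.0, 1.478]
contact_force: [0.1, -5.7, 4.6]
opening: 0.0255
grip_force: 60.0
```

>>> arm_command(xyz=[[-0.1,-0.6,-1.5],[0,-0.6,-1.5],[0,0,0]], spin=[0,0,0])

```text
time: 14.2
tool_pos: [0.5544, -0.1287, 0.2838]
tool_rot: [3.141, 0.0, 1.478]
contact_force: [-0.4, -4.2, 4.9]
opening: 0.0256
grip_force: 60.0
```

>>> arm_command(xyz=[[-0.1,-0.5,-1.5],[0,-0.5,-1.5],[0,0,0]], spin=[0,0,0])

```text
time: 14.5
tool_pos: [0.5544, -0.1296, 0.2809]
tool_rot: [3.14, 0.0, 1.478]
contact_force: [-0.3, -4.6, 5.6]
opening: 0.0254
grip_force: 60.0
```

```bash
cat > st.py <<'E'
from bar import *
bar('wrist'); o=observe(); print(o['tool_pos'],o['contact_force'],o['torque'])
for n in('side','top'):
    c=cam(n); P=cloud(c)[...,:3]*1000; d=P[...,:2]-[582,160]; yw=np.radians(84.7); a=d@[np.cos(yw),np.sin(yw)]; b=d@[-np.sin(yw),np.cos(yw)]
    m=(abs(a)<54)&(abs(b)<44)&(np.hypot(a,b)>30)&(P[...,2]>60)&(P[...,2]<78.5)&(np.hypot(a,abs(b)-36)>12)&(np.hypot(abs(a)-46,abs(b)-36)>12)
    f=(abs(a+100)<4)&(abs(b)<25)&(abs(b)>14)
    print(n,'plate top z',P[...,2][m].mean().round(2),m.sum())
    g=(a<-90)&(a>-150)&(abs(b)<40)&(P[...,2]>54)&(P[...,2]<62)&(abs(b)>13); print('  fulc a max',np.percentile(a[g],[90,98]).round(1),'b',np.percentile(b[g],[2,98]).round(1))
E
python3 st.py; python3 - <<'E'
E
```

```text
wrist 4371 tilt -11.8 top z at TCP 0.1092 lat slope deg -0.3 lat0 0.002
[ 0.55436107 -0.12963526  0.28095782] [-1.04164203 -3.01640411  5.08559172] [-0.13023348 -0.10473904  0.04669432]
side plate top z 71.58 407
  fulc a max [-99.7 -96.5] b [-25.3  35.1]
top plate top z 69.15 396
  fulc a max [-101.8 -100.9] b [-25.5  33.9]
```

>>> arm_command(xyz=[[-0.1,-0.4,-1.5],[0,-0.4,-1.5],[0,0,0]], spin=[0,0,0])

```text
time: 14.95
tool_pos: [0.5544, -0.1304, 0.2783]
tool_rot: [3.14, 0.0, 1.478]
contact_force: [-0.9, -3.1, 8.2]
opening: 0.0256
grip_force: 60.0
```

>>> arm_command(xyz=[[-0.1,-0.4,-1.5],[0,-0.4,-1.5],[0,0,0]], spin=[0,0,0])

```text
time: 15.25
tool_pos: [0.5544, -0.131, 0.276]
tool_rot: [3.139, 0.0, 1.478]
contact_force: [-1.5, -3.3, 12.7]
opening: 0.0259
grip_force: 60.0
```

>>> arm_command(xyz=[[0,-0.4,-1.5],[0,-0.4,-1.5],[0,0,0]], spin=[0,0,0])

```text
time: 15.55
tool_pos: [0.5545, -0.1317, 0.2735]
tool_rot: [3.138, 0.0, 1.478]
contact_force: [-1.5, -1.3, 16.4]
opening: 0.0258
grip_force: 60.0
```

```bash
sed -i 's/^from bar import \*/from bar import *\nimport sys/' st.py; python3 st.py
python3 - <<'E'
import h,pickle,re
C=pickle.load(open('c0.pkl','rb'))
import bar as B
s=open('st.py').read().split("for n in")[1]
import numpy as np
from h import cloud
cam=lambda n:C[n]
print('baseline'); exec("for n in"+s)
E
```

```text
wrist 4409 tilt -9.75 top z at TCP 0.102 lat slope deg 0.07 lat0 0.0013
[ 0.55447865 -0.13169645  0.27354981] [-1.94629534 -1.56476499 15.6755191 ] [0.41648941 0.16572577 0.10449342]
side plate top z 71.76 397
  fulc a max [-99.8 -96.5] b [-24.2  34.4]
top plate top z 69.54 397
  fulc a max [-102.  -100.8] b [-24.5  33.8]
baseline
side plate top z 71.54 396
  fulc a max [-99.7 -96.6] b [-24.7  34.4]
top plate top z 69.32 395
  fulc a max [-101.6 -100.7] b [-25.3  34.2]
```

>>> arm_command(xyz=[[0,-0.3,-1.5],[0,-0.4,-1.5],[0,0,0]], spin=[0,0,0])

```text
time: 16.0
tool_pos: [0.5545, -0.1325, 0.2706]
tool_rot: [3.138, 0.0, 1.478]
contact_force: [-2.2, -1.6, 15.6]
opening: 0.0254
grip_force: 60.0
```

>>> arm_command(xyz=[[0,-0.3,-1.5],[0,-0.4,-1.5],[0,0,0]], spin=[0,0,0])

```text
time: 16.3
tool_pos: [0.5545, -0.1332, 0.2676]
tool_rot: [3.138, 0.0, 1.478]
contact_force: [-2.9, -2.1, 16.6]
opening: 0.0251
grip_force: 60.0
```

>>> arm_command(xyz=[[0,-0.3,-1.5],[0,-0.3,-1.5],[0,0,0]], spin=[0,0,0])

```text
time: 16.6
tool_pos: [0.5545, -0.1339, 0.2646]
tool_rot: [3.138, 0.001, 1.478]
contact_force: [-3.4, -2.3, 16.7]
opening: 0.026
grip_force: 60.0
```

```bash
python3 st.py
```

```text
wrist 4578 tilt -7.21 top z at TCP 0.0935 lat slope deg -0.08 lat0 0.0015
[ 0.55450622 -0.13389958  0.26471586] [-1.86786776 -2.40151895 16.75872517] [0.28133923 0.26580156 0.14975856]
side plate top z 73.76 403
  fulc a max [-99.3 -95.9] b [-25.3  34.5]
top plate top z 71.52 400
  fulc a max [-104.1 -101.2] b [-24.   34.3]
```

>>> arm_command(xyz=[[0,-0.3,-1.5],[0,-0.3,-1.5],[0,0,0]], spin=[0,0,0])

```text
time: 17.05
tool_pos: [0.5545, -0.1345, 0.2616]
tool_rot: [3.138, 0.001, 1.478]
contact_force: [-1.7, -2.2, 16.6]
opening: 0.0254
grip_force: 60.0
```

>>> arm_command(xyz=[[0,-0.2,-1.5],[0,-0.3,-1.5],[0,0,0]], spin=[0,0,0])

```text
time: 17.35
tool_pos: [0.5545, -0.1351, 0.2586]
tool_rot: [3.138, 0.001, 1.478]
contact_force: [-1.2, -3.1, 16.2]
opening: 0.0252
grip_force: 60.0
```

>>> arm_command(xyz=[[0,-0.3,-1.5],[0,0,0]], spin=[0,0])

```text
time: 17.55
tool_pos: [0.5545, -0.1354, 0.2572]
tool_rot: [3.138, 0.001, 1.478]
contact_force: [-2.3, -3.5, 16.0]
opening: 0.0257
grip_force: 60.0
```

>>> arm_command(xyz=[[0,-0.3,-1.5],[0,0,0]], spin=[0,0])

```text
time: 17.75
tool_pos: [0.5545, -0.1357, 0.2557]
tool_rot: [3.138, 0.001, 1.478]
contact_force: [-3.2, -2.9, 15.7]
opening: 0.0256
grip_force: 60.0
```

>>> arm_command(xyz=[[0,-0.2,-1.5],[0,0,0]], spin=[0,0])

```text
time: 17.95
tool_pos: [0.5545, -0.1359, 0.2542]
tool_rot: [3.138, 0.001, 1.478]
contact_force: [-2.5, -2.7, 16.1]
opening: 0.025
grip_force: 60.0
```

>>> arm_command(xyz=[[0,-0.2,-1.5],[0,0,0]], spin=[0,0])

```text
time: 18.15
tool_pos: [0.5545, -0.1361, 0.2526]
tool_rot: [3.138, 0.001, 1.478]
contact_force: [-1.9, -2.6, 16.7]
opening: 0.0258
grip_force: 60.0
```

>>> arm_command(xyz=[[0,-0.2,-1.5],[0,0,0]], spin=[0,0])

```text
time: 18.35
tool_pos: [0.5545, -0.1363, 0.2512]
tool_rot: [3.138, 0.001, 1.478]
contact_force: [-2.5, -3.5, 16.5]
opening: 0.0258
grip_force: 60.0
```

```bash
python3 st.py
```

```text
wrist 4817 tilt -3.25 top z at TCP 0.0803 lat slope deg 0.18 lat0 0.0011
[ 0.55453732 -0.1363405   0.25123574] [-2.38544417 -2.94858774 16.41657868] [0.1778147  0.2565543  0.16102222]
side plate top z 76.14 313
  fulc a max [-99.2 -96.2] b [-25.2  35. ]
top plate top z 74.46 389
  fulc a max [-104.7 -101. ] b [-24.2  33.5]
```

>>> arm_command(xyz=[[0,-0.1,-1.5],[0,0,0]], spin=[0,0])

```text
time: 18.7
tool_pos: [0.5545, -0.1365, 0.2497]
tool_rot: [3.138, 0.001, 1.478]
contact_force: [-2.1, -4.7, 16.1]
opening: 0.0257
grip_force: 60.0
```

>>> arm_command(xyz=[[0,-0.1,-1.5],[0,0,0]], spin=[0,0])

```text
time: 18.9
tool_pos: [0.5545, -0.1367, 0.2482]
tool_rot: [3.138, 0.001, 1.478]
contact_force: [-1.9, -3.7, 15.9]
opening: 0.0255
grip_force: 60.0
```

>>> arm_command(xyz=[[0,-0.1,-1.5],[0,0,0]], spin=[0,0])

```text
time: 19.1
tool_pos: [0.5545, -0.1368, 0.2467]
tool_rot: [3.138, 0.001, 1.478]
contact_force: [-2.2, -3.8, 15.7]
opening: 0.0253
grip_force: 60.0
```

>>> arm_command(xyz=[[0,-0.1,-1.5],[0,0,0]], spin=[0,0])

```text
time: 19.3
tool_pos: [0.5546, -0.137, 0.2453]
tool_rot: [3.138, 0.001, 1.478]
contact_force: [-3.8, -4.5, 17.0]
opening: 0.0256
grip_force: 60.0
```

>>> arm_command(xyz=[[0,-0.1,-1.5],[0,0,0]], spin=[0,0])

```text
time: 19.5
tool_pos: [0.5547, -0.137, 0.2445]
tool_rot: [3.137, 0.001, 1.478]
contact_force: [-3.2, -3.5, 21.6]
opening: 0.0254
grip_force: 60.0
```

>>> arm_command(xyz=[[0,-0.1,-1.5],[0,0,0]], spin=[0,0])

```text
time: 19.7
tool_pos: [0.5547, -0.137, 0.2437]
tool_rot: [3.136, 0.002, 1.479]
contact_force: [-5.0, -2.0, 26.9]
opening: 0.0257
grip_force: 60.0
```

```bash
sed -i 's/<78.5/<82/' st.py; python3 st.py
```

```text
wrist 4948 tilt -1.16 top z at TCP 0.0731 lat slope deg 0.32 lat0 0.0008
[ 0.55471046 -0.1370311   0.24374831] [-5.28094683 -2.76528152 26.95058236] [0.27438081 0.82990799 0.18613301]
side plate top z 78.27 391
  fulc a max [-100.1  -97.5] b [-24.7  34.7]
top plate top z 76.07 402
  fulc a max [-104.4 -101. ] b [-24.6  33.9]
```

The force rose well above the 16.5 N plateau, so the plate is on the screw heads (about 45 N on them). I back off at once.

>>> arm_command(xyz=[[0,0.1,3],[0,0.2,3],[0,0.3,3],[0,0,0]], spin=[0,0,0,0])

```text
time: 20.25
tool_pos: [0.5539, -0.1369, 0.249]
tool_rot: [3.141, 0.002, 1.478]
contact_force: [0.2, -8.6, -2.8]
opening: 0.0253
grip_force: 60.0
```

>>> arm_command(xyz=[[0,0,0],[0,0,0],[0,0,0]], spin=[0,0,0], squeeze=10)

```text
time: 20.55
tool_pos: [0.5538, -0.1368, 0.2486]
tool_rot: [-3.141, 0.001, 1.478]
contact_force: [-1.2, -7.4, 0.7]
opening: 0.0257
grip_force: 10.0
```

```bash
python3 st.py
```

```text
wrist 4844 tilt -2.45 top z at TCP 0.0779 lat slope deg -0.25 lat0 0.0019
[ 0.55375912 -0.13685963  0.24863045] [-0.91365856 -7.09270611 -0.40303257] [-1.17433067  0.00837426 -0.01412079]
side plate top z 78.32 402
  fulc a max [-99.5 -95.4] b [-23.8  35.1]
top plate top z 76.11 405
  fulc a max [-101.7 -100.7] b [-24.5  34.3]
```

>>> arm_command(xyz=[[-0.1,-1,0],[-0.1,-1,1],[-0.1,-1,1],[0,0,1],[0,0,1],[0,0,0]], spin=[0,0,0,0,0,0])

```text
time: 21.3
tool_pos: [0.5536, -0.1391, 0.2531]
tool_rot: [-3.142, -0.0, 1.478]
contact_force: [0.0, 0.2, -2.8]
opening: 0.0259
grip_force: 10.0
```

```bash
python3 st.py
```

```text
wrist 4807 tilt -3.66 top z at TCP 0.0823 lat slope deg -0.06 lat0 0.0018
[ 0.55360337 -0.13909946  0.25304476] [-0.58604693  0.3797941  -2.46110695] [-0.07799684 -0.04788412  0.02763056]
side plate top z 78.16 394
  fulc a max [-99.4 -95.9] b [-24.7  35.9]
top plate top z 76.18 404
  fulc a max [-101.6 -100.8] b [-25.2  34.4]
```

>>> arm_command(xyz=[[0,0,0],[0,0,0],[-0.1,-1,0.4],[-0.3,-3,0.2],[-0.5,-5,0.3],[-0.5,-5,0.3],[-0.5,-5,0.3],[-0.5,-5,0.3],[0,0,0]], spin=[0,0,0,0,0,0,0,0,0], squeeze=60)

```text
time: 22.35
tool_pos: [0.5511, -0.1641, 0.2549]
tool_rot: [3.141, 0.0, 1.477]
contact_force: [0.1, -0.9, -1.4]
opening: 0.0257
grip_force: 60.0
```

```bash
python3 st.py
python3 - <<'E'
from h import *
c=cam('top');s=cam('side');cv2.imwrite('pics/g.png',np.hstack([cv2.resize(s['img'][125:255,195:345,::-1],(400,347),interpolation=2),cv2.resize(c['img'][135:265,195:345,::-1],(400,347),interpolation=2)]))
E
```

```text
wrist 4775 tilt -3.71 top z at TCP 0.0841 lat slope deg -0.09 lat0 0.0017
[ 0.55115742 -0.16376513  0.25487847] [-0.03044219  0.93784642 -1.94616421] [-0.17745882 -0.02158061 -0.00482265]
side plate top z 78.12 398
  fulc a max [-99.1 -96.9] b [-24.4  34.7]
top plate top z 75.85 405
  fulc a max [-101.8 -100.8] b [-25.2  34. ]
```

View pics/g.png

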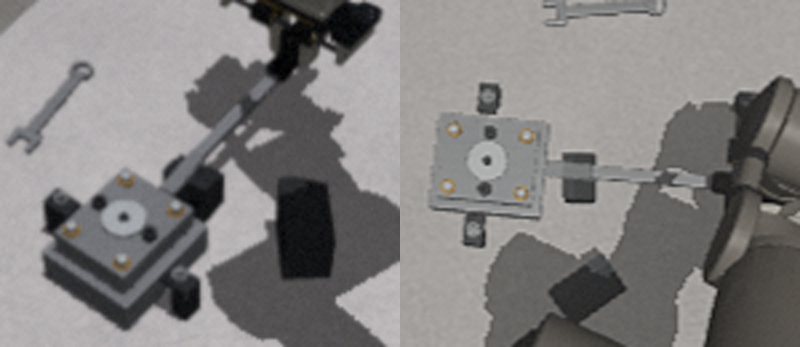

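The toe is out of the slot but still over the ledge (top panel tip about (548,168)), and the plate is standing raised. I draw it out further, lift, and carry the bar back to its original clear patch.

>>> arm_command(xyz=[[-0.5,-5,0.4],[-0.5,-5,0.5],[-0.5,-5,1],[-0.5,-5,4],[-0.5,-5,8],[0,0,12],[0,0,14],[0,0,14],[0,0,6],[0,0,0]], spin=[0,0,0,0,0,0,0,0,0,0])

```text
time: 23.6
tool_pos: [0.5489, -0.1883, 0.3163]
tool_rot: [3.139, 0.001, 1.478]
contact_force: [-0.0, 0.5, -3.1]
opening: 0.0257
grip_force: 60.0
```

>>> arm_command(xyz=[[-3,-3,0],[-6,-6,0],[-8,-8.5,0],[-8,-8.5,0],[-8,-8.5,0],[-8,-8.5,0],[-8,-8.5,0],[-8,-8.5,0],[-8,-8.5,0],[-8,-8.5,0],[-8,-8.5,0],[-8,-8.5,0],[-8,-8.5,0],[-8,-8.5,0],[-7,-8,0],[-4,-5,0],[-2,-2,0],[0,0,0]], spin=[-2,-4,-4.4,-4.4,-4.4,-4.4,-4.4,-4.4,-4.4,-4.4,-4.4,-4.4,-4.4,-4.4,-4.4,-3,-1,0])

```text
time: 25.4
tool_pos: [0.4303, -0.3144, 0.3142]
tool_rot: [-3.14, 0.001, 0.304]
contact_force: [0.4, 0.2, -2.6]
opening: 0.0256
grip_force: 60.0
```

>>> arm_command(xyz=[[0,0,-5],[0,0,-12],[0,0,-15],[0,0,-15],[0,0,-15],[0,0,-15],[0,0,-15],[0,0,-8],[0,0,-4],[0,0,0],[0,0,0]], spin=[0,0,0,0,0,0,0,0,0,0,0])

```text
time: 26.5
tool_pos: [0.4309, -0.3143, 0.2111]
tool_rot: [3.141, -0.0, 0.305]
contact_force: [-0.5, 0.3, -2.5]
opening: 0.0254
grip_force: 60.0
```

```bash
python3 -c "
from bar import *
bar('wrist'); o=observe(); print(o['tool_pos'],o['contact_force'],o['torque'])"
```

```text
wrist 4744 tilt -3.84 top z at TCP 0.0404 lat slope deg -0.09 lat0 0.0003
[ 0.43095311 -0.31437322  0.21130486] [-0.33187859  0.27626924 -2.72804059] [-0.02259672  0.2186081   0.00693921]
```

>>> arm_command(xyz=[[0,0,-5],[0,0,-4],[0,0,-2],[0,0,0]], spin=[0,0,0,0])

```text
time: 26.95
tool_pos: [0.4306, -0.3141, 0.1993]
tool_rot: [-3.141, 0.0, 0.305]
contact_force: [0.6, -0.6, -2.7]
opening: 0.0253
grip_force: 60.0
```

>>> arm_command(xyz=[[0,0,0],[0,0,0],[0,0,-3],[0,0,-3],[0,0,-3],[0,0,-3],[0,0,-2],[0,0,-2],[0,0,-1],[0,0,0]], spin=[0,0,0,0,0,0,0,0,0,0], squeeze=5)

```text
time: 27.95
tool_pos: [0.4307, -0.3142, 0.1826]
tool_rot: [-3.142, 0.0, 0.305]
contact_force: [0.7, -0.1, -1.7]
opening: 0.0257
grip_force: 5.0
```

```bash
python3 -c "
from bar import *
bar('wrist'); o=observe(); print(o['tool_pos'],o['contact_force'],o['torque'])"
```

```text
wrist 4920 tilt -0.21 top z at TCP 0.0117 lat slope deg -0.21 lat0 0.0005
[ 0.43076153 -0.31423178  0.18269094] [ 0.08933941 -0.75651408 -1.8750565 ] [-0.00858174  0.03233038 -0.01907775]
```

The bar lies flat. I release it, rise and check.

>>> arm_command(xyz=[[0,0,-0.5],[0,0,0],[0,0,0],[0,0,0],[0,0,0],[0,0,0],[0,0,0],[0,0,0]], spin=[0,0,0,0,0,0,0,0], jaw=1)

```text
time: 28.8
tool_pos: [0.4307, -0.3142, 0.1822]
tool_rot: [3.142, 0.0, 0.305]
contact_force: [0.5, 0.6, -0.5]
opening: 0.0854
grip_force: 0.0
```

>>> arm_command(xyz=[[0,0,5],[0,0,10],[0,0,20],[0,0,25],[0,0,25],[0,0,25],[-15,-15,20],[-20,-20,10],[-20,-20,0],[-20,-20,0],[-20,-20,0],[0,0,0],[0,0,0]], spin=[0,0,0,0,0,0,0,0,0,0,0,0,0])

```text
time: 30.1
tool_pos: [0.3354, -0.4093, 0.3229]
tool_rot: [3.141, -0.0, 0.304]
contact_force: [0.1, 0.5, -0.2]
opening: 0.0919
grip_force: 0.0
```

```bash
python3 - <<'E'
from h import *
o=observe();print(o['time'],o['opening'],o['contact_force'])
c=cam('top');s=cam('side');cv2.imwrite('pics/i.png',np.hstack([cv2.resize(s['img'][:,:,::-1],(400,300),interpolation=3),cv2.resize(c['img'][:,:,::-1],(400,300),interpolation=3)]))
E
python3 st.py 2>/dev/null | grep plate
```

```text
30.1 0.09191517111186802 [ 0.06732315  0.51559175 -0.17858088]
```

View pics/i.png

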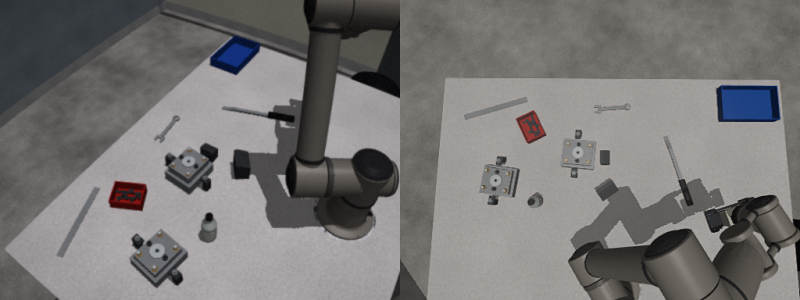

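The bar lies flat (top panel, (680,170)), clear of the mould at (577,153) and the block at (605,157). Everything else is where it was.

```bash
python3 -c "
from cell import *
print(hand_in())"
```

```text
the job is handed in; nothing more can be done
None
```

I levered the plate up about 6.7 mm until it met the limit-screw heads (about 48 N on them at most, by my estimate), laid the bar flat where it started, clear of the mould and block, left the other things in place, and handed in at about 30 s; no verdict came back.

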